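Draw out the beacon rack's battery tray

ROBOT

A 7-joint arm with a two-finger parallel gripper is mounted at the origin on the work surface. World frame = base frame: x ahead of the robot, y to its left, z up, the work surface at z = 0. Lengths are in m, angles in rad, forces in N, time in s.
With the tool pointing down it reaches from about 0.35 to 0.9 m from the base axis. Payload 7.2 kg.
Tool frame: the origin (TCP) lies at the very end of the fingers, on their centre line; the grasp point (between the pads) lies ctrl.grip_point_offset behind it (ctrl.grip_point_offset is the distance from the TCP to the grasp point, in m); z points along the fingers, y is the direction in which the jaws open and shut (so a half turn about z gives the same grasp; the last joint's range is limited). The gripper opens to 85 mm and grips with 20 to 120 N. Pads are 22 mm wide; open, the fingers measure 114 mm over their backs; the gripper's body (76 mm by 85 mm) begins 54 mm behind the grasp point. The pads swing forward as they close: fully open they stand 13 mm farther back than shut.
Start: joints at [1.038, 0.411, -0.013, 1.596, 0.006, 1.134, -0.082], TCP at [0.28, -0.559, 0.195] pointing down, gripper open.
Joint ranges: [-2.95, 2.95], [-0.29, 1.99], [-1.47, 1.44], [0.14, 2.54], [-1.03, 4.17], [0.13, 1.85], [-2.86, 2.86]. Speed limits (rad/s): [2.39, 2.39, 3.01, 3.01, 3.14, 3.14, 3.14].

INTERFACE

Orientations are given as a unit quaternion [w, x, y, z].
In Python, from station import ctrl gives the robot as it stands. Calls block until the motion is done:
- ctrl.reach(position, orientation): joint-space move of the TCP to a pose.
- ctrl.move_linear(position, feed=0.15, orientation=None, threshold=None): straight line of the TCP; orientation=None keeps the orientation; feed is the mean speed in m/s. With threshold (N) it stops when the force on the tool has changed by that much, and returns True; else False.
- ctrl.goto_joints(angles): joint-space move.
- ctrl.move_gripper(opening, newtons=None): finger opening in m; newtons is the grip in N (None keeps the last); returns when the fingers have stopped.
- ctrl.hold(seconds).
- ctrl.inverse_kinematics(position, orientation): joint angles nearest the present ones, or None.
- ctrl.get_state(): the state.
- ctrl.grab_frame(name): name is "side" or "top" or "wrist"; returns a dict with "img" (400x640x3 uint8, red, green, blue), "range_z" (400x640 float32, m along the optical axis (not along the pixel's ray), 0 where there is no reading), "intrinsics" (3x3 intrinsics, pixels), "k1" (the pictures are not rectified: a ray, as slopes to the right and down, at radius r is drawn at 1 + k1 r^2 times it, then the intrinsics apply), "pose" (4x4, takes a point from camera to world coordinates). Camera axes: x right, y up, looking along -z (the intrinsics and any distortion apply to the point x, -y, -z); pixel columns grow to the right and rows downward; lengths in m; the calibration is good to about 2 mm. A picture is of the moment at which its call begins.
A pose or a line that the arm cannot do raises ctrl.MotionError and nothing moves.
- ctrl.finish_job(): hands the job in, once; it reports no verdict.
The state is a dict: "time_s": time; "joints": joint angles; "joint_vel": joint speeds; "joint_torque": joint torques, N m; "tool_pos": TCP position; "eef_rot": TCP orientation; "wrist_force": force on the tool from outside, world axes, zero at the start; "wrist_torque": the same for the moment, N m; "opening": finger opening in m.
Only numpy, scipy, OpenCV 4.12 (cv2) and the standard library are available. Lean on these libraries where they do the work, as an engineer would, in place of code of your own. Each camera call takes 0.05 s, during which the arm holds its last target.

TASK

Get the beacon rack's battery ready for changing: hook a fingertip against the aluminium door's lip and slide the door fully open, then hook a fingertip behind the orange lip of the battery tray and draw the tray out all the way to its stop. Do not pinch either lip between the fingers, and leave the canister, beacon housing, brass adapter and stake where they are; finish clear of everything.

Things in the scene. Friction and masses are not known exactly. Their poses are not given: they have to be found in the camera images.
- rack: Fixed grey-green rack (all sizes in mm), 200 deep (x), 300 wide (y), 110 high; origin centred under it; x points from front into depth, y to its left seen from the robot. Front at x=-100; 12 high door track at its foot out to x=-116. Battery cubby at y=-138 to -12, between a 110 high cheek (right) and bay (left); roofed only for x > -5, so its front is open from above. Puck 24 high on the bay roof.
- door (a joint): Aluminium sliding door: m slid along the rack's +y (left); 0 shut, 0.12 fully open at its stop; starts at 0 to 0.03. Rubs with about 2.5 N, stays where left. Panel 116 wide, 5 thick, outer face at rack x=-108.5, top at z=95, centred on rack y=-75 when shut. It blocks the tray until open.
- door_pull (a point): Mid-point of the top edge of the door lip's pulling face, at rack x=-127, z=115; moves with the door. The lip is an upright flange standing out of the door to the robot, rack x=-108.5 to -145.5, z=30 to 115, 10 thick: 5 aluminium, then 5 black backing. The pulling face (aluminium) looks to rack -y; the space on that side is free. Fingers on both sides is a pinch.
- tray (a joint): Battery tray: m drawn out along the rack's -x (to the robot); 0 home, 0.10 fully out at its stop; starts at 0 to 0.005. Rubs with about 3 N, stays where left. 95 wide; a black and green battery, 80 wide, 85 long, top at z=82, is fixed in its rear.
- tray_hook (a point): Middle of the top edge of the inner face (looking to rack +x) of the tray's front lip; z=98, rack x=-83, y=-75 when home; moves with the tray. The lip is an orange plate 95 wide, 5 thick, with a 6 thick steel plate on its front, 7 lower (fingers on both sides is a pinch). Behind it is a free well 70 long in x, 89 wide, reached from above, floor at z=22.
- canister: Bystander: blue steel screw-top canister, 72 diameter, 128 high, standing beside the rack; origin at the centre of its underside.
- housing: Bystander: yellow beacon housing, 100 x 70 x 45 with a black dome to 65 high, standing beside the rack; origin at the centre of its underside.
- adapter: Bystander: brass antenna adapter, 32 diameter, 40 high, standing in front of the rack's left half; origin at the centre of its underside.
- stake: Bystander: orange polymer stake lying flat, 196 long along its x, 24 wide (40 at the head), 18 high, in front of and right of the rack; origin under its middle.

How it is judged:
On the way, in this order (a step that is already met when the one before it is completed fails the run):
1. a fingertip pushes on the pulling face of the door lip (contact force between the fingers and door_c1 above 0.5 N and value of joint door below 0.1 m), for 0.1 s.
2. the door is slid fully open, the tray still in the cubby (value of joint door above 0.112 m and value of joint tray below 0.02 m), for 0.1 s.
3. a fingertip pulls on the tray's orange lip (contact force between the fingers and tray_c0 above 0.5 N and value of joint tray below 0.08 m), for 0.1 s.
4. the tray is drawn out to its stop (value of joint tray above 0.092 m), for 0.1 s.
At the end, for the whole second after the job is handed in: The door stands open (within 8 mm of its stop), the tray is drawn out (within 8 mm of its stop), both at rest; canister, housing, adapter and stake are within 15 mm of where they stood, the canister and adapter upright (value of joint door above 0.112 m and value of joint tray above 0.092 m and velocity of joint tray between -0.01 and 0.01 m/s and velocity of joint door between -0.01 and 0.01 m/s and distance of each of canister, housing, adapter, stake from where it was at the start of the episode below 0.015 m and angle between each of canister, adapter's own z axis and vertical below 0.2 rad); the robot touches nothing.
It fails at once if the door lip is pinched (fingers pressing on both its sides) (contact force between the fingers and door_c1 above 2 N and contact force between the fingers and door_c2 above 2 N).
It fails at once if the tray lip is pinched (fingers pressing on both its sides) (contact force between the fingers and tray_c0 above 2 N and contact force between the fingers and tray_c1 above 2 N).
It fails at once if the tray is drawn before the door is open (value of joint tray above 0.03 m and value of joint door below 0.1 m).
It fails at once if a bystander is pushed, lifted or carried (more than 15 mm) (distance of any of canister, housing, adapter, stake from where it was at the start of the episode above 0.015 m).
It also fails if it takes over 54 s, if anything falls off the work surface, if the arm or the gripper's body presses on something with over 40 N, if the wrist force passes 120 N, or if a joint passes its speed limit or range.

## Working session

There is one attempt and no reset: what is moved stays moved. The work goes in short steps, each a Python script; the robot and the scene stay as the last script left them, time stands still between calls to the robot, and variables do not carry over. Pictures are saved under pics/ and viewed, and the job is handed in when it is done.

```bash
ls; mkdir -p pics
python3 - <<'E'
from station import ctrl
import cv2,numpy as np
for n in ("top","side"):
    f=ctrl.grab_frame(n); np.savez(f"{n}0.npz",**f)
    cv2.imwrite(f"pics/{n}0.png",f["img"][:,:,::-1])
    print(n,f["intrinsics"],f["k1"],f["pose"].round(4), (f["range_z"]>0).mean())
s=ctrl.get_state();print(s["time_s"],s["tool_pos"],s["eef_rot"],s["opening"],ctrl.grip_point_offset)
E
```

```text
pics
top [[436.096335     0.         324.9400841 ]
 [  0.         436.096335   193.90896236]
 [  0.           0.           1.        ]] 0.003929840302373391 [[-0.0248  0.9936 -0.1101  0.4906]
 [-0.9997 -0.0254 -0.0035  0.0423]
 [-0.0063  0.11    0.9939  1.1853]
 [ 0.      0.      0.      1.    ]] 0.99592578125
side [[382.51251343   0.         317.37276133]
 [  0.         382.51251343 207.67709408]
 [  0.           0.           1.        ]] 0.012132338845834971 [[ 0.7087  0.4338 -0.5564  0.1458]
 [-0.7052  0.458  -0.5412 -0.3782]
 [ 0.0201  0.7759  0.6305  0.5807]
 [ 0.      0.      0.      1.    ]] 0.99601171875
0.1 [ 0.27984926 -0.55826111  0.19410262] [-7.32387809e-04  9.73125846e-01  2.30272666e-01 -2.23072887e-04] 0.08529214665992256 0.0187
```

View pics/top0.png

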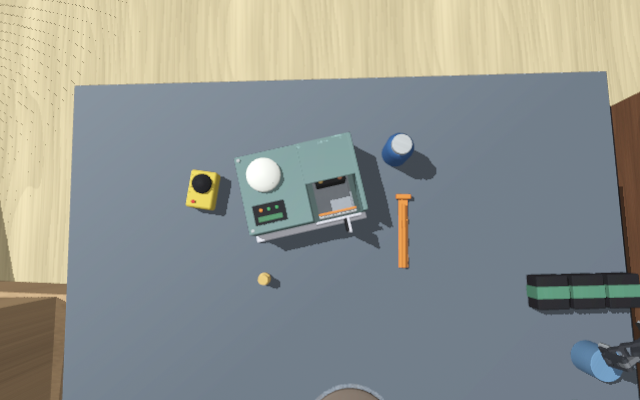

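View pics/side0.png

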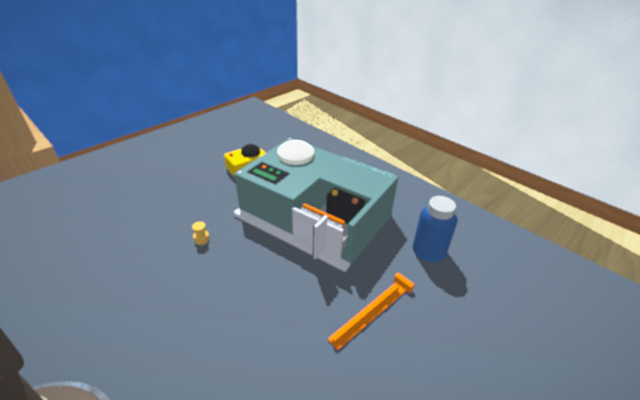

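The top view shows the rack centred near (302,185), with the door lip at (348,224) and the orange tray lip at (337,211). The stake spans (403,196–267), the adapter is at (264,279), the canister at (399,148) and the housing at (203,190). Next I'll measure the rack.

```bash
cat > h.py <<'E'
import numpy as np,cv2
def cloud(f):
    K=f["intrinsics"];k1=float(f["k1"]);P=f["pose"];d=f["range_z"].astype(float)
    v,u=np.mgrid[0:400,0:640].astype(float)
    xd=(u-K[0,2])/K[0,0];yd=(v-K[1,2])/K[1,1];x,y=xd.copy(),yd.copy()
    for _ in range(8):
        s=1+k1*(x*x+y*y);x=xd/s;y=yd/s
    c=np.stack([x*d,-y*d,-d],-1)
    return c@P[:3,:3].T+P[:3,3]
def rays(f,uv):
    K=f["intrinsics"];k1=float(f["k1"]);P=f["pose"]
    uv=np.atleast_2d(np.asarray(uv,float));xd=(uv[:,0]-K[0,2])/K[0,0];yd=(uv[:,1]-K[1,2])/K[1,1];x,y=xd,yd
    for _ in range(8):
        s=1+k1*(x*x+y*y);x=xd/s;y=yd/s
    return P[:3,3],np.stack([x,-y,-np.ones_like(x)],-1)@P[:3,:3].T
def onplane(f,uv,z):
    o,d=rays(f,uv);t=(z-o[2])/d[:,2];return o+d*t[:,None]
E
python3 - <<'E'
from h import *
f=dict(np.load("top0.npz"));W=cloud(f);hsv=cv2.cvtColor(f["img"],cv2.COLOR_RGB2HSV)
print("table z",np.median(W[300:340,150:250,2]))
H,S,V=[hsv[...,i].astype(int) for i in range(3)]
z=W[...,2];ok=f["range_z"]>0
print(hsv[150,320],hsv[220,265],z[150,320],hsv[300,200],W[150,320])
roof=(abs(z-.11)<.008)&(H>65)&(H<98)&(S>40)&ok
roof[:,:230]=0;roof[:,375:]=0
roof=cv2.morphologyEx(roof.astype(np.uint8),cv2.MORPH_OPEN,np.ones((3,3)))
cs,_=cv2.findContours(roof,cv2.RETR_EXTERNAL,cv2.CHAIN_APPROX_NONE)
c=np.vstack(cs)[:,0];p=onplane(f,c,.11)[:,:2].astype(np.float32)
r=cv2.minAreaRect(p);print("roof rect",r);print(cv2.boxPoints(r))
cv2.imwrite("pics/roof.png",roof*255)
# bystanders
for n,m in dict(canister=(H>100)&(H<118)&(S>150)&(z>.02),housing=(H>20)&(H<32)&(S>150)&(z>.02),orange=(H>5)&(H<18)&(S>180)).items():
    m=m&ok&(W[...,0]>.3)&(W[...,0]<1.2)
    nl,lab,st,cen=cv2.connectedComponentsWithStats(m.astype(np.uint8))
    for i in range(1,nl):
        if st[i,4]>12:
            q=W[lab==i];print(n,st[i],q.min(0).round(3),q.max(0).round(3),np.median(q,0).round(3))
    
# adapter
q=W[268:290,254:276].reshape(-1,3);q=q[q[:,2]>.02];print("adapter",q.min(0),q.max(0),q.mean(0))
i=cv2.resize(f["img"][120:300,180:430,::-1],None,fx=3.2,fy=3.2,interpolation=cv2.INTER_CUBIC);cv2.imwrite("pics/crop0.png",i)
E
```

```text
table z -0.0009334933850264626
[ 88  48 165] [ 70  94 138] 0.1057356476373581 [104  41 143] [0.72178629 0.05580731 0.10573565]
roof rect ((0.6400837302207947, 0.10802159458398819), (0.19964636862277985, 0.30003821849823), 11.842680931091309)
[[ 0.5115976   0.23436129]
 [ 0.573173   -0.05929056]
 [ 0.7685699  -0.0183181 ]
 [ 0.7069945   0.27533376]]
canister [383 135  30  29 266] [ 0.693 -0.177  0.021] [ 0.756 -0.11   0.11 ] [ 0.708 -0.124  0.097]
housing [199 174  20  36 183] [0.587 0.333 0.02 ] [0.678 0.377 0.051] [0.632 0.344 0.04 ]
housing [188 205  12   3  14] [0.591 0.379 0.021] [0.597 0.407 0.045] [0.594 0.393 0.041]
adapter [0.38987572 0.04231089 0.03015275] [0.49061088 0.22804998 1.18530484] [0.40328077 0.21003019 0.06675816]
```

View pics/crop0.png

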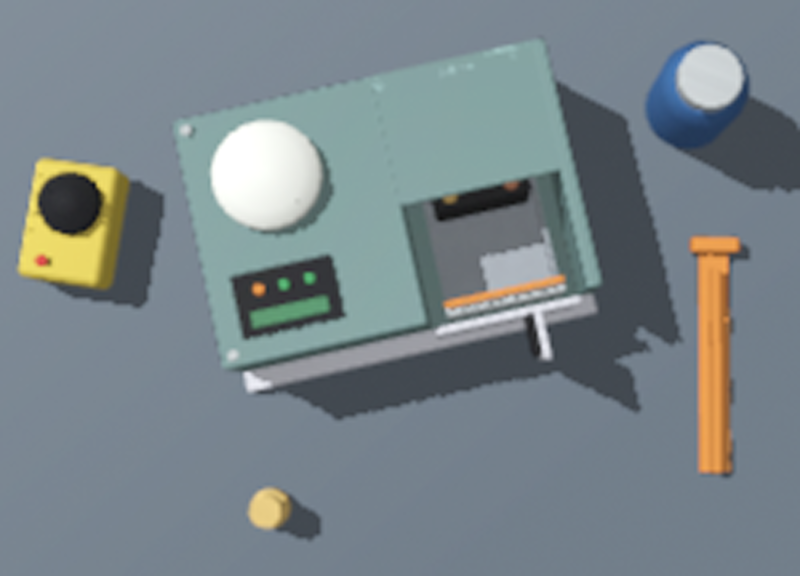

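View pics/roof.png

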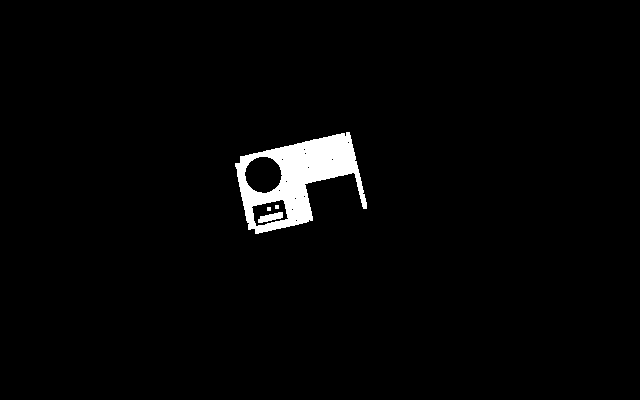

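```bash
cat >> h.py <<'E'
O=np.array([.6401,.1080]);A=np.radians(11.84)
ex=np.array([np.cos(A),np.sin(A)]);ey=np.array([-np.sin(A),np.cos(A)])
Q=np.array([0,np.cos(A/2),np.sin(A/2),0])
def r2w(x,y,z): return [*(O+ex*x+ey*y),z]
def w2r(p): p=np.asarray(p);d=p[...,:2]-O;return np.stack([d@ex,d@ey,p[...,2]],-1)
E
python3 - <<'E'
from h import *
f=dict(np.load("top0.npz"));hsv=cv2.cvtColor(f["img"],cv2.COLOR_RGB2HSV)
R=w2r(cloud(f))
im=f["img"].astype(int)
uv=np.array([(u,v) for v in range(214,234) for u in range(338,358)])
P=w2r(onplane(f,uv,.115))
for name,m in (("white",lambda c:c.min()>190),("black",lambda c:c.max()<70)):
    k=[i for i,(u,v) in enumerate(uv) if m(im[v,u]) and -.147<P[i,0]<-.113]
    print(name,len(k));q=P[k];print(q.min(0),q.max(0),q.mean(0)); print([(tuple(uv[i]),P[i].round(3)[:2].tolist(),R[uv[i][1],uv[i][0],2].round(3)) for i in k])
H,S,V=[hsv[...,i].astype(int) for i in range(3)]
m=(H>5)&(H<18)&(S>130);m[:,:310]=0;m[:205]=0;m[220:]=0;m[:,365:]=0
v,u=np.nonzero(m);P=w2r(onplane(f,np.c_[u,v],.098));print("tray orange",P.min(0),P.max(0),P.mean(0),len(P))
m=(H>5)&(H<18)&(S>130);m[:,:390]=0;m[:,420:]=0
v,u=np.nonzero(m);P=onplane(f,np.c_[u,v],.018);print("stake",P.min(0),P.max(0))
E
```

```text
white 30
[-0.14586204 -0.09746838  0.115     ] [-0.11327814 -0.09220295  0.115     ] [-0.12921198 -0.09470971  0.115     ]
[((np.int64(347), np.int64(218)), [-0.113, -0.093], np.float64(0.115)), ((np.int64(348), np.int64(218)), [-0.114, -0.096], np.float64(0.117)), ((np.int64(347), np.int64(219)), [-0.116, -0.093], np.float64(0.113)), ((np.int64(348), np.int64(219)), [-0.116, -0.095], np.float64(0.115)), ((np.int64(349), np.int64(219)), [-0.117, -0.097], np.float64(0.011)), ((np.int64(348), np.int64(220)), [-0.119, -0.095], np.float64(0.113)), ((np.int64(349), np.int64(220)), [-0.119, -0.097], np.float64(0.007)), ((np.int64(348), np.int64(221)), [-0.121, -0.094], np.float64(0.114)), ((np.int64(349), np.int64(221)), [-0.122, -0.096], np.float64(0.113)), ((np.int64(348), np.int64(222)), [-0.123, -0.093], np.float64(0.114)), ((np.int64(349), np.int64(222)), [-0.124, -0.096], np.float64(0.113)), ((np.int64(348), np.int64(223)), [-0.126, -0.093], np.float64(0.114)), ((np.int64(349), np.int64(223)), [-0.126, -0.095], np.float64(0.115)), ((np.int64(348), np.int64(224)), [-0.128, -0.092], np
[... 3266 characters left out ...]
64(347), np.int64(229)), [-0.139, -0.087], np.float64(0.109)), ((np.int64(348), np.int64(229)), [-0.14, -0.089], np.float64(0.112)), ((np.int64(346), np.int64(230)), [-0.141, -0.084], np.float64(0.067)), ((np.int64(347), np.int64(230)), [-0.142, -0.086], np.float64(0.111)), ((np.int64(348), np.int64(230)), [-0.142, -0.089], np.float64(0.082)), ((np.int64(346), np.int64(231)), [-0.144, -0.083], np.float64(-0.003)), ((np.int64(347), np.int64(231)), [-0.144, -0.086], np.float64(-0.002))]
tray orange [-0.0913967  -0.12072068  0.098     ] [-0.08664414 -0.02799688  0.098     ] [-0.08932201 -0.07159078  0.098     ] 58
stake [ 0.4204396  -0.18210926  0.018     ] [ 0.61475135 -0.14418044  0.018     ]
```

The rack fit measures 199.6 x 300.0 mm against the given 200 x 300. The lip face is at rack y=-0.097 and spans x=-113..-146, as expected. The tray lip width also agrees. Next: close the fingers and approach the door lip.

Run:
```python
from h import *
from station import ctrl
f=dict(np.load("top0.npz"));print("panel left edge",w2r(onplane(f,[[316.6,223.4]],.095)))
ctrl.move_linear([.28,-.559,.30])
ctrl.move_gripper(0.0,20)
ctrl.reach(r2w(-.129,-.145,.25),Q)
ctrl.move_linear(r2w(-.129,-.145,.135),feed=.15)
s=ctrl.get_state();print(s["time_s"],w2r(s["tool_pos"]),s["opening"],s["wrist_force"])
for n in("top","wrist","side"):
    f=ctrl.grab_frame(n);np.savez(f"{n}1.npz",**f);cv2.imwrite(f"pics/{n}1.png",f["img"][:,:,::-1])
f=dict(np.load("top1.npz"));cv2.imwrite("pics/crop1.png",cv2.resize(f["img"][120:300,240:420,::-1],None,fx=3.2,fy=3.2))
```

```text
panel left edge [[-0.1080795  -0.01736316  0.095     ]]
4.6667 [-0.12840158 -0.14520514  0.1357721 ] 0.00016736597295636312 [ 0.06481516 -0.15604151 -1.11202361]
```

View pics/wrist1.png

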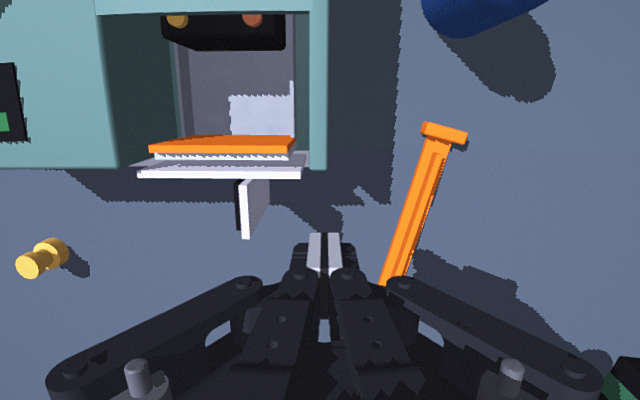

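View pics/side1.png

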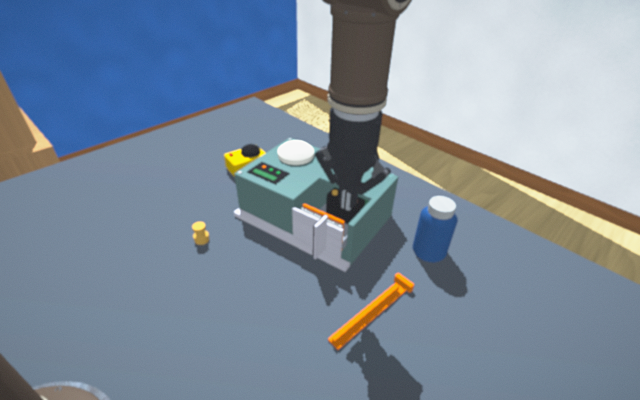

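The wrist view shows the shut fingers at (325,250), to the right of the door lip at (248,205) and in front of the panel. The panel's left edge is at y=-0.017, so the door is at about 0. Now descend and push.

Run:
```python
from h import *
from station import ctrl
print(ctrl.move_linear(r2w(-.129,-.145,.072),feed=.1,threshold=8))
s=ctrl.get_state();print(w2r(s["tool_pos"]),s["wrist_force"])
print("contact",ctrl.move_linear(r2w(-.129,-.095,.072),feed=.04,threshold=1.5))
s=ctrl.get_state();f=np.array(s["wrist_force"]);print(s["time_s"],w2r(s["tool_pos"]),f@[*ex,0],f@[*ey,0],f[2])
```

```text
False
[-0.12858518 -0.14498074  0.07240025] [-0.55865093  0.02864533 -0.27125103]
contact True
6.525 [-0.12886782 -0.10437166  0.0720972 ] -0.20621023077898665 2.1973635284695168 4.508083404083572
```

Run:
```python
from h import *
from station import ctrl
ctrl.hold(.3)
for i in range(3):
    ctrl.hold(.05);s=ctrl.get_state();f=np.array(s["wrist_force"]);print(s["time_s"],w2r(s["tool_pos"]),f@[*ex,0],f@[*ey,0],f[2])
for n in("wrist",):
    f=ctrl.grab_frame(n);cv2.imwrite(f"pics/{n}2.png",f["img"][:,:,::-1])
```

```text
6.875 [-0.12885644 -0.10466027  0.07203463] -0.00048486956142172315 2.0990384219409686 6.533628621825584
6.925 [-0.12884047 -0.10466486  0.0720297 ] -0.10434026495750243 2.5693697235437236 6.609171156166196
6.975 [-0.12886856 -0.10468361  0.07203221] 0.09028749622255455 2.322916609415629 6.18995171153927
```

View pics/wrist2.png

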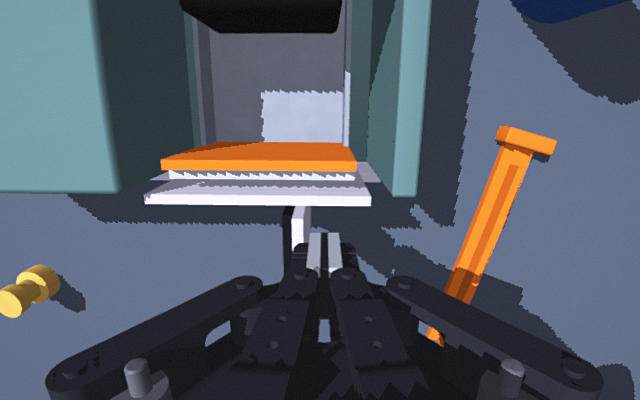

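The lip appears to be touching the gripper linkage, with an upward push of 6 N. I'll back off and use a shallower engagement.

Run:
```python
from h import *
from station import ctrl
def p():
    s=ctrl.get_state();f=np.array(s["wrist_force"]);print(round(s["time_s"],2),w2r(s["tool_pos"]).round(4),np.round([f@[*ex,0],f@[*ey,0],f[2]],2),s["opening"])
ctrl.move_linear(r2w(-.129,-.125,.072),feed=.1);ctrl.hold(.2);p()
ctrl.move_linear(r2w(-.129,-.125,.090),feed=.1);ctrl.hold(.2);p()
print(ctrl.move_linear(r2w(-.129,-.09,.090),feed=.04,threshold=2));p();ctrl.hold(.2);p()
```

```text
7.58 [-0.1291 -0.1245  0.0718] [-1.1  -0.01 -0.28] -0.00011506476825407535
8.11 [-0.1293 -0.1249  0.0895] [ 0.77 -0.    0.01] -0.00010075556974133329
False
9.13 [-0.129  -0.0903  0.09  ] [ 0.48 -0.73  0.56] -5.784135342794235e-05
9.33 [-0.129  -0.0903  0.09  ] [-0.39  0.76 -0.56] -3.93454206214643e-05
```

Run:
```python
from h import *
from station import ctrl
for n in("wrist","top"):
    f=ctrl.grab_frame(n);np.savez(f"{n}3.npz",**f);cv2.imwrite(f"pics/{n}3.png",f["img"][:,:,::-1])
    if n=="wrist": cv2.imwrite("pics/w3.png",cv2.resize(f["img"][150:300,220:430,::-1],None,fx=3.6,fy=3.6,interpolation=cv2.INTER_CUBIC))
```

```text
(no output)
```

View pics/w3.png

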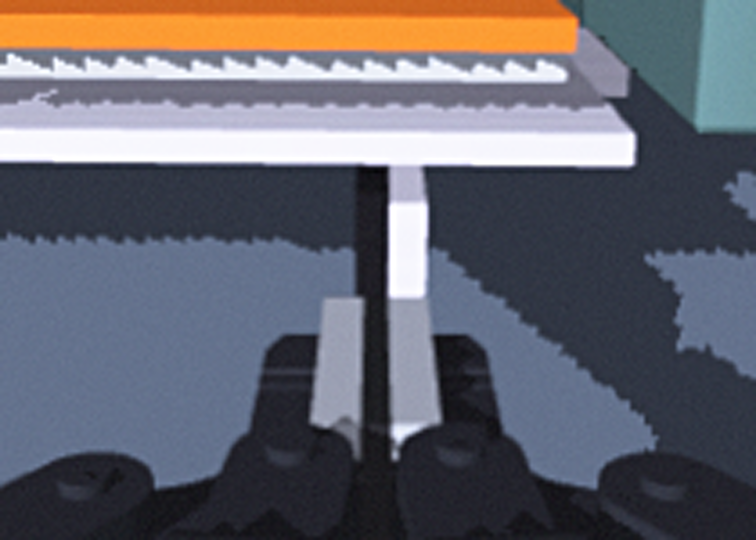

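Run:
```python
from h import *
f=dict(np.load("wrist3.npz"));R=w2r(cloud(f))
def c(x,y): return int(220+x/3.6),int(150+y/3.6)
for n,pt in dict(liptop=(408,250),lipfar=(408,215),panel_r=(625,148),fingL=(340,310),fingR=(410,310),fingR2=(415,400),gap=(375,330),tray=(300,30),dark=(275,350)).items():
    u,v=c(*pt);print(n,(u,v),R[v,u].round(4),f["img"][v,u])
print("pose",f["pose"].round(3))
f=dict(np.load("top3.npz"));R=w2r(cloud(f))
cv2.imwrite("pics/t3.png",cv2.resize(f["img"][180:260,290:390,::-1],None,fx=7,fy=7,interpolation=cv2.INTER_CUBIC))
```

```text
liptop (333, 219) [-0.1171 -0.095   0.1136] [247 246 253]
lipfar (333, 209) [-0.1115 -0.0949  0.1145] [248 248 253]
panel_r (393, 191) [-0.108  -0.129   0.0936] [247 247 253]
fingL (314, 236) [-0.1174 -0.086   0.1346] [154 160 177]
fingR (333, 236) [-0.1177 -0.0944  0.1339] [154 157 178]
fingR2 (335, 261) [-0.1177 -0.0946  0.1576] [156 160 180]
gap (324, 241) [-0.1182 -0.0904  0.1382] [29 29 34]
tray (303, 158) [-0.089  -0.0792  0.096 ] [251 154  50]
dark (296, 247) [-0.1219 -0.078   0.1364] [31 32 41]
pose [[ 0.205  0.942  0.266  0.6  ]
 [-0.979  0.197  0.055  0.007]
 [-0.001 -0.272  0.962  0.267]
 [ 0.     0.     0.     1.   ]]
```

View pics/t3.png

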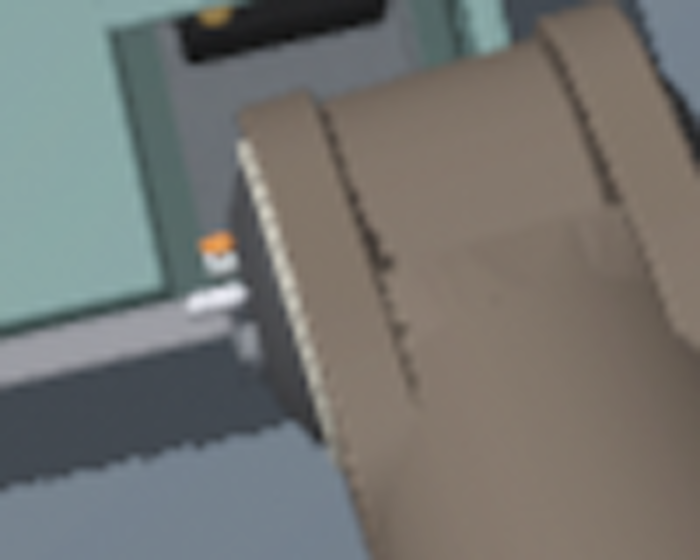

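View pics/wrist3.png

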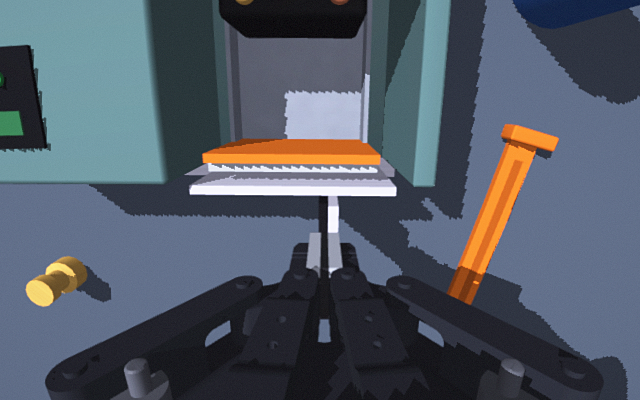

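Run:
```python
from h import *
from station import ctrl
f=dict(np.load("wrist3.npz"));R=w2r(cloud(f))
for u in (313,334):
    for v in range(228,270,3): print(u,v,R[v,u].round(4),f["range_z"][v,u].round(4))
for u in range(285,365,4): print(u,R[255,u].round(4))
s=ctrl.get_state();print(s["joints"],s["tool_pos"],s["eef_rot"])
```

```text
313 228 [-0.168  -0.0806 -0.0007] 0.2874
313 231 [-0.1709 -0.0805 -0.0006] 0.288
313 234 [-0.1177 -0.0854  0.1317] 0.1463
313 237 [-0.1181 -0.0855  0.1341] 0.1441
313 240 [-0.1178 -0.0856  0.138 ] 0.1402
313 243 [-0.1185 -0.0857  0.1397] 0.1388
313 246 [-0.1175 -0.0859  0.1448] 0.1336
313 249 [-0.1178 -0.0859  0.1469] 0.1317
313 252 [-0.1177 -0.086   0.1499] 0.1287
313 255 [-0.1177 -0.0861  0.1526] 0.1261
313 258 [-0.1178 -0.0862  0.1549] 0.124
313 261 [-0.1183 -0.0862  0.1564] 0.1227
313 264 [-0.1181 -0.0863  0.1592] 0.1199
313 267 [-0.1177 -0.0864  0.1622] 0.1169
334 228 [-0.1218 -0.0955  0.1143] 0.1641
334 231 [-0.1237 -0.0955  0.1135] 0.1654
334 234 [-0.1179 -0.095   0.1312] 0.1468
334 237 [-0.118  -0.0949  0.1342] 0.1439
334 240 [-0.1179 -0.0948  0.1378] 0.1404
334 243 [-0.118  -0.0947  0.1408] 0.1376
334 246 [-0.1182 -0.0946  0.1433] 0.1352
334 249 [-0.1177 -0.0945  0.1472] 0.1313
334 252 [-0.1182 -0.0944  0.149 ] 0.1298
334 255 [-0.118  -0.0943  0.152 ] 0.1268
334 258 [-0.1184 -0.0943  0.1538] 0.1252
334 261 [-0.1177 -0.0942  0.1575] 0.1215
334 264 [-0.118  -0.0941  0.1594] 0.1197
334 267 [-0.1189 -0.0941  0.1601] 0.1193
285 [-1.942e-01 -5.480e-02  1.000e-04]
289 [-0.1947 -0.0583 -0.0009]
293 [-0.1221 -0.0774  0.1439]
297 [-0.1215 -0.0792  0.1451]
301 [-0.1221 -0.0807  0.1439]
305 [-0.1219 -0.0824  0.1441]
309 [-0.1182 -0.0845  0.1515]
313 [-0.1177 -0.0861  0.1526]
317 [-0.1176 -0.0877  0.1528]
321 [-0.1178 -0.0892  0.1524]
325 [-0.1178 -0.0908  0.1523]
329 [-0.1181 -0.0924  0.1518]
333 [-0.1176 -0.0939  0.1527]
337 [-0.1174 -0.0955  0.1531]
341 [-0.1218 -0.0975  0.1444]
345 [-0.122  -0.0992  0.1441]
349 [-0.1223 -0.101   0.1434]
353 [-0.1225 -0.1027  0.1431]
357 [-0.195  -0.1206 -0.0015]
361 [-0.1946 -0.1242 -0.0008]
[ 0.2346909   0.406617   -0.39518999  1.91099419  0.20145836  0.86366513
 -1.62730904] [ 0.53232969 -0.00672012  0.0899845 ] [-5.47215535e-05  9.94660483e-01  1.03199519e-01 -6.16888975e-04]
```

The wrist depth puts the real fingertips at z≈0.130 while tool_pos reports 0.090. The earlier touch agrees: at TCP z 0.072 the tips caught the 0.115 lip top. So the real tips sit about 40 mm behind the reported TCP, and x and y agree. I'll command z 40 mm lower and check again once beside the lip.

```bash
cat >> h.py <<'E'
DZ=.040
def p(ctrl):
    s=ctrl.get_state();f=np.array(s["wrist_force"]);print(round(s["time_s"],2),w2r(s["tool_pos"]).round(4),np.round([f@[*ex,0],f@[*ey,0],f[2]],2))
E
python3 - <<'E'
from h import *
from station import ctrl
ctrl.move_linear(r2w(-.129,-.14,.090),feed=.15)
print(ctrl.move_linear(r2w(-.129,-.14,.090-DZ),feed=.08,threshold=6));p(ctrl)
print(ctrl.move_linear(r2w(-.129,-.105,.090-DZ),feed=.04,threshold=2));p(ctrl)
ctrl.hold(.15);p(ctrl)
f=ctrl.grab_frame("wrist");np.savez("wrist4.npz",**f);cv2.imwrite("pics/wrist4.png",f["img"][:,:,::-1])
R=w2r(cloud(f))
for u in (318,332):
    for v in range(228,250,4): print(u,v,R[v,u].round(4))
E
```

```text
False
10.57 [-0.1289 -0.1398  0.0499] [ 0.64 -0.62 -0.74]
True
11.33 [-0.1292 -0.1071  0.0498] [-0.2  -0.75  0.32]
11.48 [-0.1297 -0.1077  0.0494] [ 0.85 -0.42 -0.35]
318 228 [-0.1528 -0.1032 -0.0016]
318 232 [-0.1561 -0.1032 -0.0016]
318 236 [-0.1184 -0.1051  0.0931]
318 240 [-0.1182 -0.1052  0.0979]
318 244 [-0.1184 -0.1052  0.1017]
318 248 [-0.1187 -0.1053  0.1048]
332 228 [-0.1526 -0.1138 -0.0011]
332 232 [-0.1565 -0.1139 -0.0025]
332 236 [-0.1187 -0.1114  0.0923]
332 240 [-0.1183 -0.1112  0.0977]
332 244 [-0.1185 -0.1111  0.1014]
332 248 [-0.1179 -0.111   0.1065]
```

View pics/wrist4.png

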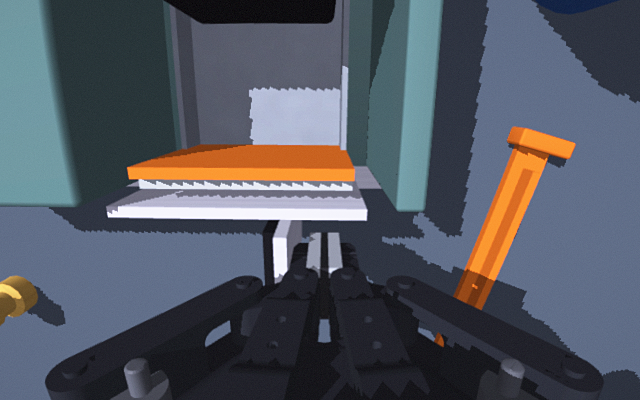

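The tips are at z≈0.09 and the lip lies just left of them at (285,250), so they're beside its pulling face. Now push the door to its stop.

Run:
```python
from h import *
from station import ctrl
print(ctrl.move_linear(r2w(-.129,-.060,.090-DZ),feed=.05,threshold=12));p(ctrl)
print(ctrl.move_linear(r2w(-.129,.030,.090-DZ),feed=.05,threshold=12));p(ctrl)
f=ctrl.grab_frame("wrist");cv2.imwrite("pics/wrist5.png",f["img"][:,:,::-1])
```

```text
False
12.64 [-0.1286 -0.0597  0.0502] [ 1.34 -0.54 -0.22]
True
13.93 [-0.1291  0.0089  0.0499] [ 1.16 -3.8   2.01]
```

View pics/wrist5.png

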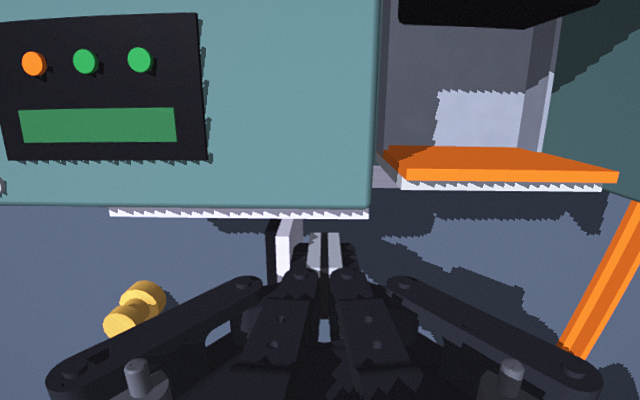

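Run:
```python
from h import *
from station import ctrl
print(ctrl.move_linear(r2w(-.129,.022,.090-DZ),feed=.04,threshold=15));p(ctrl);ctrl.hold(.2);p(ctrl)
ctrl.move_linear(r2w(-.129,-.02,.090-DZ),feed=.12)
ctrl.move_linear(r2w(-.129,-.04,.18-DZ),feed=.2)
ctrl.move_linear(r2w(-.055,-.075,.18-DZ),feed=.2);p(ctrl)
f=ctrl.grab_frame("wrist");np.savez("wrist6.npz",**f);cv2.imwrite("pics/wrist6.png",f["img"][:,:,::-1])
R=w2r(cloud(f));H,S,V=cv2.split(cv2.cvtColor(f["img"],cv2.COLOR_RGB2HSV))
for v in (236,240,246): print(R[v,316].round(4),R[v,332].round(4))
m=(H>5)&(H<18)&(S>130)&(abs(R[...,2]-.098)<.006);q=R[m];print("tray lip",q.min(0),q.max(0),np.percentile(q[:,0],[2,50,98]))
f=ctrl.grab_frame("top");np.savez("top6.npz",**f);cv2.imwrite("pics/top6.png",cv2.resize(f["img"][120:300,180:430,::-1],None,fx=3.2,fy=3.2))
```

```text
True
14.21 [-0.1293  0.0086  0.0497] [ 1.29 -2.98  1.76]
14.41 [-0.1293  0.0086  0.0496] [ 0.02 -0.59  0.9 ]
15.96 [-0.0561 -0.0741  0.138 ] [-0.88  0.43  0.24]
[-0.0448 -0.0704  0.1812] [-0.0448 -0.0776  0.1813]
[-0.0445 -0.0705  0.1864] [-0.0445 -0.0774  0.1864]
[-0.0448 -0.0706  0.1916] [-0.0449 -0.0773  0.1915]
tray lip [-0.09214189 -0.11974403  0.09200958] [-0.08587742 -0.02534587  0.09816144] [-0.09162578 -0.08777436 -0.08630642]
```

View pics/wrist6.png

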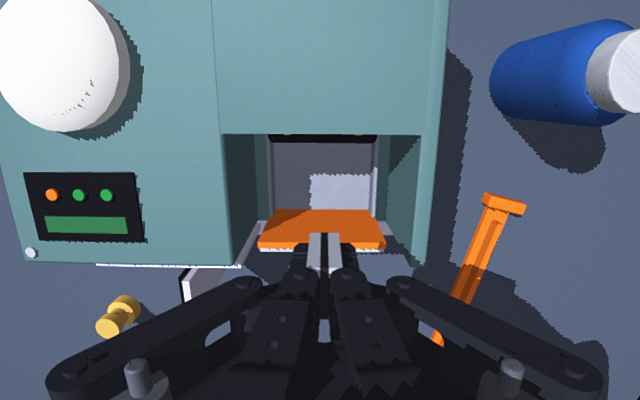

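View pics/top6.png

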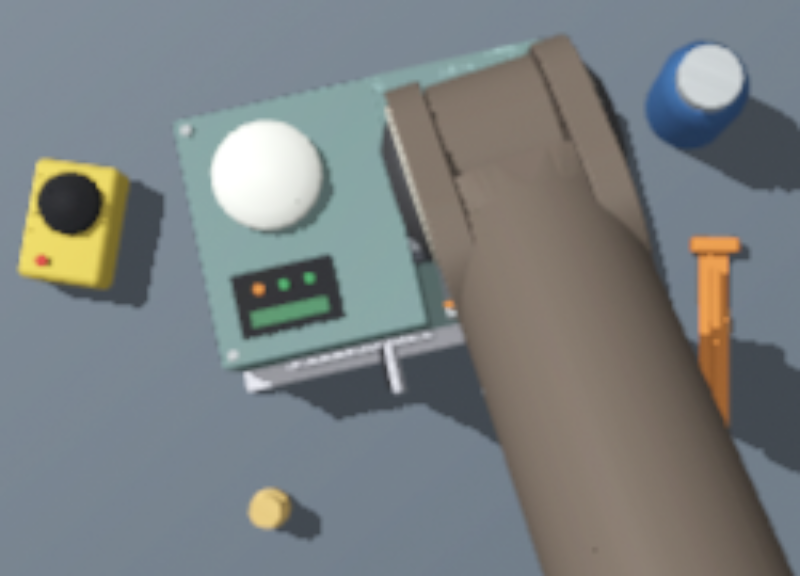

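Run:
```python
from h import *
f=dict(np.load("top6.npz"));im=f["img"].astype(int)
uv=np.array([(u,v) for v in range(222,248) for u in range(292,315)])
P=w2r(onplane(f,uv,.115));k=[i for i,(u,v) in enumerate(uv) if im[v,u].min()>190 and -.147<P[i,0]<-.116]
q=P[k];print(len(k),q.min(0),q.max(0),q.mean(0),"moved",q.mean(0)[1]+.09471)
```

```text
25 [-0.14373568  0.02059215  0.115     ] [-0.11652706  0.02569372  0.115     ] [-0.13051836  0.02300105  0.115     ] moved 0.11771104740445602
```

The door has moved 118 mm and is at its stop. The tips are confirmed at z 0.181, again with the 40 mm offset. Now hook the tray from inside the well.

Run:
```python
from h import *
from station import ctrl
print(ctrl.move_linear(r2w(-.055,-.075,.068-DZ),feed=.1,threshold=6));p(ctrl)
print(ctrl.move_linear(r2w(-.12,-.075,.068-DZ),feed=.05,threshold=12));p(ctrl)
f=ctrl.grab_frame("wrist");np.savez("wrist7.npz",**f);cv2.imwrite("pics/wrist7.png",f["img"][:,:,::-1])
```

```text
False
17.32 [-0.0545 -0.075   0.0287] [-0.15 -0.07 -0.16]
False
18.77 [-0.1201 -0.0753  0.028 ] [1.06 0.75 0.63]
```

View pics/wrist7.png

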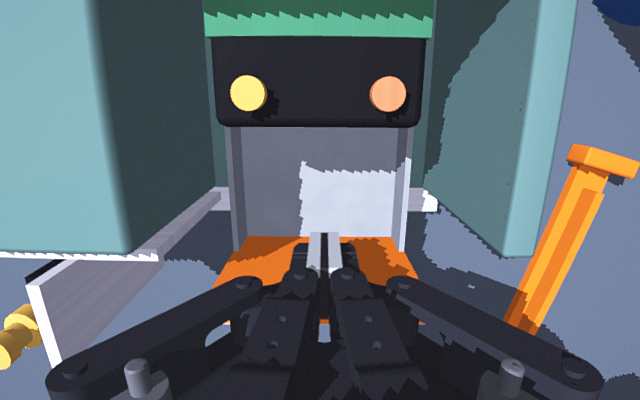

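The tray is following: the fingers sit in the well against the orange lip at (325,245), and the battery is coming out. Continue to the stop.

Run:
```python
from h import *
from station import ctrl
print(ctrl.move_linear(r2w(-.19,-.075,.068-DZ),feed=.05,threshold=12));p(ctrl)
ctrl.hold(.1);print(ctrl.move_linear(r2w(-.19,-.075,.068-DZ),feed=.03,threshold=15));p(ctrl);ctrl.hold(.3);p(ctrl)
f=ctrl.grab_frame("wrist");np.savez("wrist8.npz",**f)
R=w2r(cloud(f))
x,y=w2r(np.array(ctrl.get_state()["tool_pos"]))[:2]
ctrl.move_linear(r2w(x+.02,-.075,.068-DZ),feed=.06)
ctrl.move_linear(r2w(x+.02,-.075,.22-DZ),feed=.15)
ctrl.reach(r2w(-.10,-.33,.34-DZ),Q);p(ctrl)
for n in("top","side"):
    f=ctrl.grab_frame(n);np.savez(f"{n}9.npz",**f);cv2.imwrite(f"pics/{n}9.png",f["img"][:,:,::-1])
    if n=="top":cv2.imwrite("pics/top9c.png",cv2.resize(f["img"][120:300,180:430,::-1],None,fx=3.2,fy=3.2))
```

```text
True
19.83 [-0.1737 -0.0748  0.0281] [1.49 0.16 2.02]
True
20.22 [-0.1733 -0.0747  0.0281] [ 0.83 -0.19  0.51]
20.52 [-0.1734 -0.0746  0.0278] [ 0.44 -0.14  0.67]
23.32 [-0.0997 -0.3279  0.2991] [ 0.23  0.26 -0.64]
```

View pics/top9c.png

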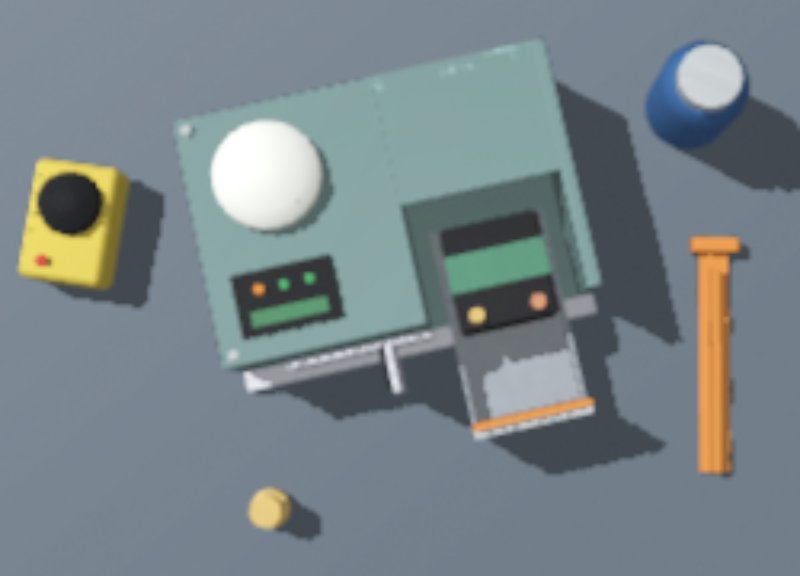

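View pics/side9.png

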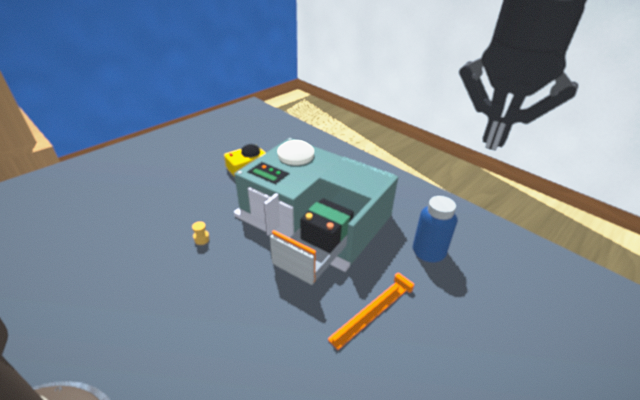

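The door and tray are both open and the bystanders look unchanged. Measure once more before handing in.

Run:
```python
from h import *
from station import ctrl
a=dict(np.load("top0.npz"));f=dict(np.load("top9.npz"));im=f["img"].astype(int)
H,S,V=cv2.split(cv2.cvtColor(f["img"],cv2.COLOR_RGB2HSV))
m=(H>5)&(H<18)&(S>130);m[:,:320]=0;m[:235]=0;m[265:]=0;m[:,370:]=0
v,u=np.nonzero(m);P=w2r(onplane(f,np.c_[u,v],.098));print("tray lip",P.min(0),P.max(0),P.mean(0),"moved",-.08932-P[:,0].mean())
uv=np.array([(u,v) for v in range(222,248) for u in range(292,315)])
P=w2r(onplane(f,uv,.115));k=[i for i,(u,v) in enumerate(uv) if im[v,u].min()>190 and -.147<P[i,0]<-.116]
print("door moved",P[k].mean(0)[1]+.09471)
d=np.abs(im-a["img"].astype(int)).max(-1)
for n,(x0,x1,y0,y1) in dict(can=(380,418,125,170),hous=(185,222,165,213),adap=(255,275,270,290),stake=(392,414,192,270)).items(): print(n,"changed px",(d[y0:y1,x0:x1]>40).sum())
ctrl.hold(.3);p(ctrl);ctrl.finish_job()
```

```text
tray lip [-0.18897029 -0.12186581  0.098     ] [-0.1833223  -0.02822208  0.098     ] [-0.18631388 -0.07496076  0.098     ] moved 0.09699388344946579
door moved 0.11771104740445602
can changed px 0
hous changed px 0
adap changed px 0
stake changed px 0
23.72 [-0.0999 -0.3295  0.3   ] [ 0.09 -0.83  1.02]
the job is handed in; nothing more can be done
```

The door is slid open to its stop and the battery tray is drawn out to its stop. I handed the job in at 23.7 s; it gave no verdict. The fingers stayed shut and acted as one hook, first against the door lip's pulling face and then behind the tray's orange lip.

**Last checks, from the top camera before handing in:**
- **Door:** it moved 118 mm from a start of about 0, against the 112 mm needed.
- **Tray:** it moved 97 mm from a start of about 3 mm. Its lip's inner face is at rack x of about -183 mm, which is the stop position. Both pulls also ended on a force rise at the stop.
- **Bystanders:** the images of the canister, housing, adapter and stake showed no changed pixels compared with the start.
- **Arm:** it is parked clear at about z = 0.34 m, touching nothing.

**What disagreed:** the real fingertips sit about 40 mm short of the reported TCP. Because of this, my first door approach at 6.5 s caught the top corner of the lip with about 6 N upward. I backed off, confirmed the offset from the wrist camera's depth, and commanded all later heights 40 mm lower. That touch caused no visible harm.

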